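Unscrew the cap of the squat reagent jar

TASK

Open the squat, wide jar: twist its black cap counter-clockwise about a quarter turn until it is free of the short thread, lift it straight off, and set it down, not drop it, the right way up in the steel tray. Leave the cap of the tall, slim jar on.

Things in the scene. Friction and masses are not known exactly. Their poses are not given: they have to be found in the camera images.
- squat_cap_centre (a point): centre (on the axis, 20 mm above the underside) of the squat jar's black ribbed cap: 54 mm across, 40 mm high, about 50 g; grip across the diameter at half height from above, at any yaw. z up; two lugs inside on its x axis. Starts locked: its x axis 62 to 80 degrees clockwise (from above) of the jar's x axis; lifts freely while the two are within 25 degrees. Does not rise while turned.
- squat_jar: squat, wide amber jar, fixed in a round steel foot: body 84 mm across, foot 100, shoulder 77 mm high; origin on the axis at the underside, z up. Cap on: underside at 85 mm, centre 105, top 125; it turns easily, and 60 to 85 degrees counter-clockwise always frees it (end stop 28 degrees past the jar's x axis). The neck ends 20 mm above the cap's underside: lift the cap over 30 mm to clear it.
- tray_in (a point): centre of the floor of the flat square steel tray, fixed to the worktop: 170 x 170 mm, floor 3 mm above the worktop, round rim 6 mm high; axes along its edges, z up. A cap standing on the floor has its centre 20 mm above this point.
- tall_cap_centre (a point): centre of the like cap (54 x 40 mm) of the tall, slim amber jar (62 mm in diameter, cap top 173 mm above the worktop): a bystander, leave it on
There are look-alikes about, which are no part of the job. Leave any purple look-alike of the squat_jar alone.

How it is judged:
By the outcome, as a careful person would: the job done as asked, in the order asked, and still so for the second after the job is handed in, with the robot touching nothing.
It also fails if it takes over 43 s, if anything falls off the work surface, if the arm or the gripper's body presses on something with over 40 N, if the wrist force passes 120 N, or if a joint passes its speed limit or range.

ROBOT

A 6-joint arm with a two-finger parallel gripper is mounted at the origin on a cart in front of the work surface, level with it; the furniture and walls round the work are solid. World frame = base frame: x ahead of the robot, y to its left, z up, the work surface at z = 0. Lengths are in m, angles in rad, forces in N, time in s.
With the tool pointing down it reaches from about 0.35 to 0.975 m from the base axis. Payload 4.9 kg.
Tool frame: the origin (TCP) lies between the finger pads; the fingertips stand 19 mm ahead of it and the grasp point (between the pads) is the TCP; z points along the fingers, y is the line along which they close (so a half turn about z gives the same grasp; the last joint's range is limited). The gripper opens to 85 mm and grips with 20 to 120 N. Pads are 22 mm wide; open, the fingers measure 114 mm over their backs; the gripper's body (76 mm by 85 mm) begins 54 mm behind the grasp point. The pads swing forward as they close: fully open they stand 13 mm farther back than shut.
Start: joints at [1.008, 0.053, 1.613, -0, 1.476, -0.119], TCP at [0.268, 0.564, 0.25] pointing down, gripper open.
Joint ranges: [-3.01, 3.01], [-1.01, 2.22], [0.06, 2.58], [-1.02, 4.17], [0.09, 2.62], [-3.14, 3.14]. Speed limits (rad/s): [2.57, 2.57, 3.14, 3.14, 3.14, 3.14].

INTERFACE

Orientations are given as a rotation vector (axis times angle).
In Python, from station import ctrl gives the robot as it stands. The module is installed in compiled form; this text tells all that it offers.
- The arm moves only by the tool servo_tool, never from a script. Its argument "increments" is a list that holds one entry, the list of rows, each a list of 5 numbers: the finger opening in cm, from 0 to 8.54, then the shift along the tool's x, y, z in cm, then the turn about the tool's z in degrees. A call has 1 to 5 rows; each row is the pose to reach, as a shift and turn from the pose commanded when the call began, along the tool's axes at that moment; what a row does not reach only later rows make up. A row lasts 1/10 s, in which the tool goes at most 50 mm and 8.59 degrees, less where a joint would pass 70% of its speed; a pose out of reach is approached as far as the arm can. A call with a gripper value outside its range is refused whole. The fingers move at their own pace and stop on an object; "newtons" is the grip in N (left out, the last holds). Time passes only in rows, so rows that repeat a pose let the fingers close. It gives the time, the measured TCP pose, the force, the opening and the grip force at its end, in the units of the state.
- ctrl.get_obs(): the state, without advancing time (a new reading comes with each control period).
- ctrl.get_image(name): name is "scene" or "top" or "wrist"; returns a dict with "img" (420x560x3 uint8, red, green, blue), "fx", "fy", "cx", "cy" (pixels), "k1" (the pictures are not rectified: a ray, as slopes to the right and down, at radius r is drawn at 1 + k1 r^2 times it, then the intrinsics apply), "rvec" (rotation vector, rad) and "tvec" (3), from world to camera coordinates, as OpenCV has them; the wrist camera has in their place "mount" (4x4, takes a point from camera to tool coordinates, whose origin is the TCP and whose axes are the flange's). Camera axes: x right, y down, z forward; pixel columns grow to the right and rows downward; lengths in m; the calibration is good to about 2 mm. A picture is of the moment at which its call begins: read the wrist's pose just before it. There is no depth.
- ctrl.finish_job(): hands the job in; it is judged then, once.
The state is a dict: "t": time; "q": joint angles; "dq": joint speeds; "effort": joint torques, N m; "tool_pos": TCP position; "tool_rot": TCP orientation; "contact_force": force on the tool from outside, world axes, zero at the start; "wrist_torque": the same for the moment, N m; "opening": finger opening in m; "grip_force": force on a finger pad.
Only numpy, scipy, OpenCV 4.12 (cv2) and the standard library are available. Lean on these libraries where they do the work, as an engineer would, in place of code of your own. Each camera call takes 0.05 s, during which the arm holds its last target. There are 200 camera calls.

## Working session

There is one attempt and no reset: what is moved stays moved. The work goes in short steps, Python scripts to look and compute and a tool call to move; the robot and the scene stay as the last step left them, time stands still between calls to the robot, and variables do not carry over. Pictures are saved under pics/ and viewed, at most 10 in all, crops included, and the job is handed in when it is done.

Besides the shell and the picture viewer there is one more tool, called after "Call:" as a command line: name --argument value ..., lists and objects as JSON in quotes. servo_tool: Moves the arm, as the interface text tells. Its arguments: {"type":"object","properties":{"increments":{"type":"array"},"newtons":{"type":"number"}},"required":["increments"]}

```bash
mkdir -p pics; cat > h.py <<'E'
import numpy as np,cv2
from station import ctrl
from scipy.spatial.transform import Rotation as R
def cam(n):
    o=ctrl.get_obs(); d=ctrl.get_image(n)
    if n=="wrist":
        T=np.eye(4);T[:3,:3]=R.from_rotvec(o['tool_rot']).as_matrix();T[:3,3]=o['tool_pos']
        M=T@np.array(d['mount']);d['R']=M[:3,:3];d['o']=M[:3,3]
    else:
        r=R.from_rotvec(np.ravel(d['rvec'])).as_matrix();d['R']=r.T;d['o']=-r.T@np.ravel(d['tvec'])
    return d
def ray(d,u,v):
    K=np.array([[d['fx'],0,d['cx']],[0,d['fy'],d['cy']],[0,0,1]])
    # model: distorted = x*(1+k1 r^2)
    p=cv2.undistortPoints(np.array([[[u,v]]],float),K,np.array([d['k1'],0,0,0,0.]))[0,0]
    return d['R']@np.array([p[0],p[1],1])
def onz(d,u,v,z):
    r=ray(d,u,v);return d['o']+r*(z-d['o'][2])/r[2]
def proj(d,P):
    c=d['R'].T@(np.array(P)-d['o']);x,y=c[:2]/c[2];s=1+d['k1']*(x*x+y*y)
    return d['fx']*x*s+d['cx'],d['fy']*y*s+d['cy']
E
python3 - <<'E'
from h import *
for n in("scene","top"):
    d=cam(n);cv2.imwrite(f"pics/{n}0.png",d['img'][:,:,::-1]);np.savez(f"{n}0.npz",**d)
    print(n,d['o'],d['R'][:,2],d['fx'],d['k1'])
o=ctrl.get_obs();print(o['t'],o['tool_pos'],R.from_rotvec(o['tool_rot']).as_matrix().round(3),o['opening'])
E
```

```text
scene [-0.1054428  -0.55019351  0.86550838] [ 0.50735586  0.55087323 -0.66266788] 388.2559870890602 0.022265441591232577
top [0.33897683 0.07662883 1.42310679] [ 0.08187974 -0.00959217 -0.99659606] 461.88076764910903 -0.038430512600225016
0.1 [0.2680436  0.56401089 0.24915906] [[-0.903  0.429 -0.001]
 [ 0.429  0.903 -0.002]
 [ 0.    -0.002 -1.   ]] 0.08543986758073503
```

View pics/scene0.png

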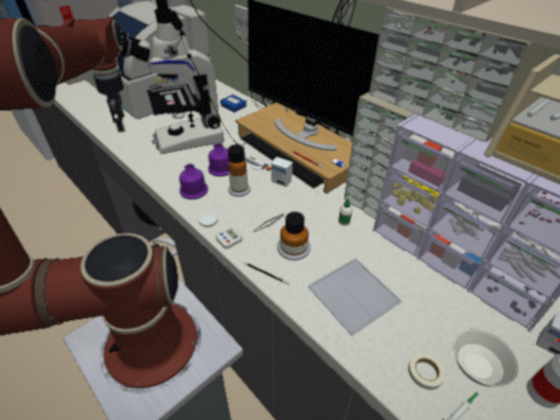

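View pics/top0.png

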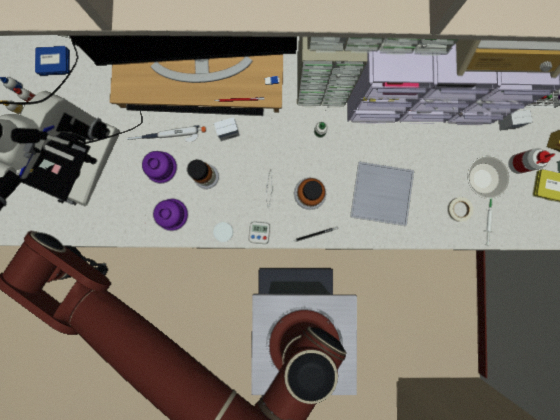

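The scene view shows the squat jar's black cap near (294,222), the tall jar's near (236,154) and the tray centred at about (354,294). In the top view these are at about (312,190), (200,171) and (382,194). The purple look-alikes are at (158,166) and (170,213) in the top view, clear of the work.

```bash
python3 - <<'E'
from h import *
L=lambda n:{k:v for k,v in np.load(f"{n}0.npz").items()}
t=L("top");s=L("scene")
def blob(d,u,v,w,th):
    im=d['img'].max(2); m=np.zeros_like(im);m[v-w:v+w,u-w:u+w]=(im[v-w:v+w,u-w:u+w]<th)*255
    n,l,st,c=cv2.connectedComponentsWithStats(m)
    i=1+st[1:,4].argmax();return c[i],st[i],l==i
out=[]
for d,u,v,nm in((t,312,190,'top'),(s,294,222,'scene')):
  for th in(50,65,80):
    c,st,m=blob(d,u,v,24,th);print(nm,th,c,st)
    for z in(.105,.115,.125):print('  ',z,onz(d,*c,z).round(4))
# tray
for d,u,v,nm in((t,382,194,'top'),(s,354,294,'scene')):
    m=d['img'].copy();mask=np.zeros((422,562),np.uint8);b=cv2.GaussianBlur(m,(5,5),0)
    cv2.floodFill(b,mask,(u,v),(255,0,0),(14,)*3,(14,)*3,cv2.FLOODFILL_FIXED_RANGE)
    c,_=cv2.findContours(mask[1:-1,1:-1],cv2.RETR_EXTERNAL,cv2.CHAIN_APPROX_NONE);c=max(c,key=cv2.contourArea)
    P=np.array([onz(d,*p[0],.003)[:2] for p in c],np.float32);print(nm,cv2.minAreaRect(P),cv2.contourArea(c))
a=cv2.resize(t['img'][165:220,270:340+15],None,fx=4.7,fy=4.7,interpolation=2)
b=cv2.resize(s['img'][200:255,250:335],None,fx=4.7,fy=4.7,interpolation=2)
cv2.imwrite("pics/crop.png",np.hstack([a,b])[:,:,::-1])
E
```

```text
top 50 [311.98924731 190.03225806] [303 181  19  19 279]
   0.105 [ 0.46  -0.014  0.105]
   0.115 [ 0.4591 -0.0133  0.115 ]
   0.125 [ 0.4582 -0.0127  0.125 ]
top 65 [312.06484642 190.03754266] [303 181  19  19 293]
   0.105 [ 0.46   -0.0143  0.105 ]
   0.115 [ 0.4591 -0.0136  0.115 ]
   0.125 [ 0.4582 -0.0129  0.125 ]
top 80 [312.00645161 190.21290323] [302 181  21  20 310]
   0.105 [ 0.4595 -0.0141  0.105 ]
   0.115 [ 0.4586 -0.0134  0.115 ]
   0.125 [ 0.4577 -0.0127  0.125 ]
scene 50 [294.19480519 222.82467532] [286 213  17  21 308]
   0.105 [ 0.4579 -0.0163  0.105 ]
   0.115 [ 0.4505 -0.0233  0.115 ]
   0.125 [ 0.4431 -0.0303  0.125 ]
scene 65 [294.47432024 222.89728097] [286 213  18  21 331]
   0.105 [ 0.4583 -0.017   0.105 ]
   0.115 [ 0.4509 -0.024   0.115 ]
   0.125 [ 0.4434 -0.031   0.125 ]
scene 80 [294.39255014 222.75071633] [285 212  19  22 349]
   0.105 [ 0.4585 -0.0164  0.105 ]
   0.115 [ 0.4511 -0.0235  0.115 ]
   0.125 [ 0.4437 -0.0305  0.125 ]
top ((0.4618181586265564, -0.2375546097755432), (0.17677035927772522, 0.1768070012331009), 81.29792785644531) 3068.5
scene ((0.461442768573761, -0.23951491713523865), (0.17687374353408813, 0.17810998857021332), 81.43570709228516) 3682.0
```

View pics/crop.png

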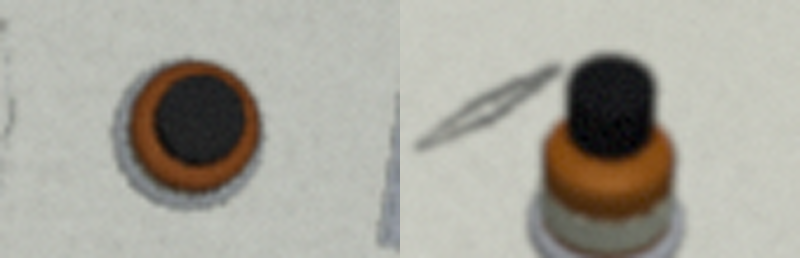

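Both views agree: the cap is at about (0.458, -0.014) and the tray centre at about (0.4616, -0.2385). I'll move over the jar at safe height.

Call:
servo_tool --increments '[[[8.5,-3.2,-3.4,0,0],[8.5,-6.4,-6.8,0,0],[8.5,-9.6,-10.2,0,0],[8.5,-12.8,-13.6,0,0],[8.5,-16,-17,0,0]]]'

```text
t: 0.6
tool_pos: [0.3398, 0.3404, 0.2497]
tool_rot: [-0.69, -3.065, 0.001]
contact_force: [1.8, 0.4, 0.3]
opening: 0.0845
grip_force: 0.0
```

Call:
servo_tool --increments '[[[8.5,-3.2,-3.4,0,0],[8.5,-6.4,-6.8,0,0],[8.5,-9.6,-10.2,0,0],[8.5,-12.8,-13.6,0,0],[8.5,-16,-17,0,0]]]'

```text
t: 1.1
tool_pos: [0.4113, 0.1182, 0.25]
tool_rot: [0.691, 3.065, 0.0]
contact_force: [1.4, 0.2, 0.3]
opening: 0.0847
grip_force: 0.0
```

Call:
servo_tool --increments '[[[8.5,-3.2,-3.4,0,8],[8.5,-6.4,-6.8,0,16],[8.5,-9.9,-10.0,0,24],[8.5,-9.9,-10.0,0,32],[8.5,-9.9,-10.0,0,40]]]'

```text
t: 1.6
tool_pos: [0.4578, -0.0144, 0.2497]
tool_rot: [-1.709, -2.634, 0.001]
contact_force: [-0.0, -0.1, 0.5]
opening: 0.0849
grip_force: 0.0
```

Call:
servo_tool --increments '[[[8.5,0,0,0,8],[8.5,0,0,0,16],[8.5,0,0,0,20],[8.5,0,0,0,20],[8.5,0,0,0,20]]]'

```text
t: 2.1
tool_pos: [0.4576, -0.0128, 0.25]
tool_rot: [-2.129, -2.31, 0.0]
contact_force: [-0.0, -0.1, 0.1]
opening: 0.085
grip_force: 0.0
```

```bash
cat > w.py <<'E'
from h import *
import sys
d=cam("wrist");o=ctrl.get_obs()
T=R.from_rotvec(o['tool_rot']).as_matrix();p=np.array(o['tool_pos'])
print(o['t'],p.round(4),T.round(3).tolist(),np.round(o['q'],2),d['o'].round(3),d['R'][:,2].round(2))
cv2.imwrite(f"pics/{sys.argv[1]}.png",d['img'][:,:,::-1]);np.savez(sys.argv[1]+".npz",**d)
P=np.array([.458,-.014,.105]);print('proj',proj(d,P),proj(d,P+[0,0,.02]),'tool delta cm',(T.T@(P-p)*100).round(2))
E
python3 w.py w1
```

```text
2.15 [ 0.4577 -0.0128  0.25  ] [[-0.081, 0.997, -0.0], [0.997, 0.081, 0.0], [0.0, -0.0, -1.0]] [-0.19 -0.37  1.99 -0.    1.52 -0.27] [0.452 0.061 0.374] [ 0.02 -0.29 -0.96]
proj (np.float64(279.3557446411238), np.float64(201.4024249575568)) (np.float64(279.3455778679889), np.float64(208.13291844389468)) tool delta cm [-0.12  0.03 14.5 ]
```

View pics/w1.png

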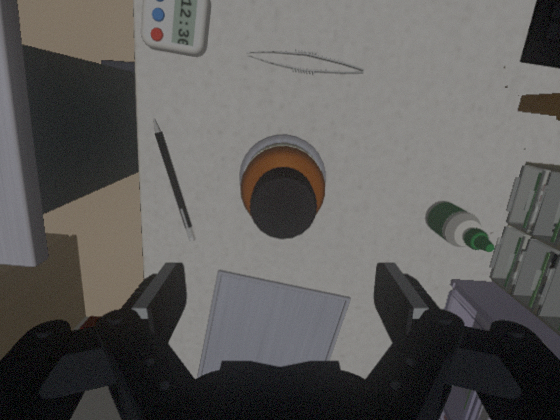

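The wrist view shows the cap at about (284,203), between the open fingers (finger pads at x≈165 and 400). Next I'll refine the centre numerically.

```bash
python3 - <<'E'
from h import *
d={k:v for k,v in np.load("w1.npz").items()}
m=np.zeros((420,560),np.uint8);m[150:250,235:335]=(d['img'][150:250,235:335].max(2)<60)*255
c,_=cv2.findContours(m,0,1);c=max(c,key=cv2.contourArea);h=cv2.convexHull(c)
print(cv2.boundingRect(c))
# model silhouette: hull of projected top+bottom circles; compare hull centroid
def hc(P):
    a=np.linspace(0,6.28,72);q=[proj(d,[P[0]+.027*np.cos(t),P[1]+.027*np.sin(t),z]) for t in a for z in(.085,.125)]
    H=cv2.convexHull(np.array(q,np.float32));x0=H[:,0];return np.r_[x0.min(0),x0.max(0)]
print(h[:,0].min(0),h[:,0].max(0)+1,hc([.458,-.014]))
x,y,w,H=cv2.boundingRect(c)
for z in(.105,.125):print(z,onz(d,x+w/2-.5,y+H/2-.5,z), 'bottom edge at top plane',onz(d,x+w/2-.5,y+H-.5,z))
E
```

```text
(250, 167, 67, 71)
[250 167] [317 238] [245.61484 166.34972 313.0643  239.46954]
0.105 [ 0.46116749 -0.01427581  0.105     ] bottom edge at top plane [ 0.46394745 -0.04695026  0.105     ]
0.125 [ 0.46048364 -0.00867901  0.125     ] bottom edge at top plane [ 0.46305669 -0.03892146  0.125     ]
```

Call:
servo_tool --increments '[[[8.5,-0.15,0.2,4,0],[8.5,-0.15,0.2,8,0],[8.5,-0.15,0.2,11.5,0],[8.5,-0.15,0.2,14.5,0],[8.5,-0.15,0.2,14.5,0]]]' --newtons 30

```text
t: 2.65
tool_pos: [0.4562, -0.0134, 0.1004]
tool_rot: [-2.124, -2.303, 0.008]
contact_force: [-1.6, 0.7, -0.8]
opening: 0.0854
grip_force: 0.0
```

Call:
servo_tool --increments '[[[4.5,0,0,0,0],[4.5,0,0,0,0],[4.5,0,0,0,0],[4.5,0,0,0,0],[4.5,0,0,0,0]]]' --newtons 30

```text
t: 3.15
tool_pos: [0.4617, -0.0145, 0.1079]
tool_rot: [2.128, 2.306, 0.004]
contact_force: [-0.6, 0.9, 6.0]
opening: 0.0535
grip_force: 32.1
```

Call:
servo_tool --increments '[[[4.5,0,0,0,0],[4.5,0,0,0,0],[4.5,0,0,0,0]]]'

```text
t: 3.45
tool_pos: [0.4617, -0.0145, 0.1079]
tool_rot: [2.128, 2.306, 0.004]
contact_force: [-1.0, 0.9, 6.4]
opening: 0.0536
grip_force: 32.1
```

Call:
servo_tool --increments '[[[4.5,0,0,0,-5],[4.5,0,0,0,-10],[4.5,0,0,0,-15],[4.5,0,0,0,-20],[4.5,0,0,0,-25]]]' --newtons 40

```text
t: 3.95
tool_pos: [0.4618, -0.0143, 0.108]
tool_rot: [1.574, 2.714, 0.003]
contact_force: [-0.5, 0.4, 7.3]
opening: 0.0536
grip_force: 40.6
```

```bash
python3 -c "
from h import *
o=ctrl.get_obs();print(R.from_rotvec(o['tool_rot']).as_matrix().round(3),o['wrist_torque'],o['contact_force'],np.round(o['q'],2))"
```

```text
[[-0.497  0.868  0.004]
 [ 0.868  0.497 -0.   ]
 [-0.002  0.004 -1.   ]] [ 0.1609137   0.17980842 -0.05592306] [-0.50561997  0.39519434  7.29393854] [-0.19 -0.22  2.11  0.    1.24 -0.71]
```

Call:
servo_tool --increments '[[[4.5,0,0,0,-5],[4.5,0,0,0,-10],[4.5,0,0,0,-15],[4.5,0,0,0,-20],[4.5,0,0,0,-25]]]'

```text
t: 4.45
tool_pos: [0.4616, -0.0142, 0.108]
tool_rot: [0.95, 2.991, 0.002]
contact_force: [-0.4, 0.7, 8.6]
opening: 0.0535
grip_force: 40.6
```

Call:
servo_tool --increments '[[[4.5,0,0,0,-5],[4.5,0,0,0,-10],[4.5,0,0,0,-15],[4.5,0,0,0,-20],[4.5,0,0,0,-23]]]'

```text
t: 4.95
tool_pos: [0.4613, -0.014, 0.1079]
tool_rot: [0.336, 3.121, 0.001]
contact_force: [-3.7, 0.4, 9.1]
opening: 0.053
grip_force: 40.7
```

Call:
servo_tool --increments '[[[4.5,0,0,0,0],[4.5,0,0,-0.2,0],[4.5,0,0,-0.5,0],[4.5,0,0,-0.8,0]]]'

```text
t: 5.35
tool_pos: [0.4598, -0.0142, 0.1134]
tool_rot: [-0.34, -3.123, 0.0]
contact_force: [-0.1, 0.4, -1.4]
opening: 0.0531
grip_force: 42.0
```

```bash
python3 -c "
from h import *
o=ctrl.get_obs();print(R.from_rotvec(o['tool_rot']).as_matrix().round(3),o['wrist_torque'],o['contact_force'],np.round(o['q'],2))"
```

```text
[[-0.977  0.215 -0.   ]
 [ 0.215  0.977 -0.   ]
 [ 0.    -0.    -1.   ]] [-0.01166217 -0.00866501  0.03471929] [-0.11881855  0.41101347 -1.42857781] [-0.19 -0.23  2.11 -0.    1.26 -1.55]
```

Call:
servo_tool --increments '[[[4.5,0,0,-1.5,0],[4.5,0,0,-3.5,0],[4.5,0,0,-6.5,0],[4.5,0,0,-10,0],[4.5,0,0,-10,0]]]'

```text
t: 5.85
tool_pos: [0.4627, -0.0147, 0.2192]
tool_rot: [0.339, 3.113, -0.001]
contact_force: [1.1, 0.1, 0.6]
opening: 0.053
grip_force: 42.5
```

```bash
python3 w.py w2; python3 -c "
from h import *
o=ctrl.get_obs();T=R.from_rotvec(o['tool_rot']).as_matrix();print(o['contact_force'],(T.T@(np.array([.4616,-.2385,.2])-o['tool_pos'])*100).round(2))"
```

```text
5.9 [ 0.4615 -0.0145  0.2165] [[-0.977, 0.215, 0.006], [0.215, 0.977, -0.001], [-0.006, 0.0, -1.0]] [-0.19 -0.34  2.02 -0.    1.45 -1.55] [0.39  0.002 0.342] [ 0.29 -0.06 -0.95]
proj (np.float64(277.81193021980425), np.float64(201.56785628120693)) (np.float64(277.7147248391535), np.float64(209.59537897674943)) tool delta cm [ 0.42 -0.03 11.15]
[ 0.71798802 -0.37349084 -1.00247831] [ -4.82 -21.87   1.68]
```

View pics/w2.png

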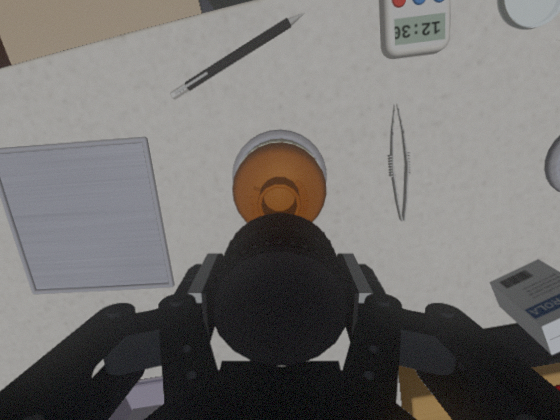

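The jar at (280,190) shows an open neck. The black cap is held level between the pads at (280,285), and the tray is at (88,215). I'll carry the cap to the tray.

Call:
servo_tool --increments '[[[4.5,-0.9,-4,0,0],[4.5,-1.8,-8,0,0],[4.5,-2.7,-12,0,0],[4.5,-3.6,-16,0,0],[4.5,-4.4,-19.5,1,0]]]'

```text
t: 6.4
tool_pos: [0.4607, -0.2161, 0.2031]
tool_rot: [0.341, 3.122, -0.001]
contact_force: [0.6, 0.4, 0.8]
opening: 0.0532
grip_force: 42.5
```

Call:
servo_tool --increments '[[[4.5,-0.6,-2.4,3,0],[4.5,-0.6,-2.4,7,0],[4.5,-0.6,-2.4,11,0],[4.5,-0.6,-2.4,14,0],[4.5,-0.6,-2.4,14,0]]]'

```text
t: 6.9
tool_pos: [0.457, -0.2358, 0.0566]
tool_rot: [-0.339, -3.111, -0.01]
contact_force: [-0.5, 1.6, -1.5]
opening: 0.0529
grip_force: 42.5
```

Call:
servo_tool --increments '[[[4.5,0,0,0.8,0],[4.5,0,0,1.6,0],[4.5,0,0,2.1,0],[4.5,0,0,2.4,0],[4.5,0,0,2.4,0]]]'

```text
t: 7.4
tool_pos: [0.4618, -0.2389, 0.0395]
tool_rot: [0.34, 3.123, -0.0]
contact_force: [0.4, 0.6, -0.3]
opening: 0.0532
grip_force: 42.5
```

Call:
servo_tool --increments '[[[4.5,0,0,0,0],[4.5,0,0,0,0],[4.5,0,0,0,0]]]'

```text
t: 7.7
tool_pos: [0.4619, -0.239, 0.0397]
tool_rot: [0.34, 3.123, -0.001]
contact_force: [-1.7, -0.8, -0.3]
opening: 0.0534
grip_force: 42.5
```

Call:
servo_tool --increments '[[[4.5,0,0,0.4,0],[4.5,0,0,0.8,0],[4.5,0,0,1.1,0],[4.5,0,0,1.1,0],[4.5,0,0,1.1,0]]]'

```text
t: 8.2
tool_pos: [0.4615, -0.2387, 0.028]
tool_rot: [-0.34, -3.123, -0.0]
contact_force: [0.9, -0.9, -0.2]
opening: 0.0533
grip_force: 42.5
```

Call:
servo_tool --increments '[[[4.5,0,0,0.1,0],[4.5,0,0,0.2,0],[4.5,0,0,0.2,0],[4.5,0,0,0.2,0]]]'

```text
t: 8.6
tool_pos: [0.4617, -0.2388, 0.0263]
tool_rot: [0.34, 3.123, -0.0]
contact_force: [0.5, 0.1, -0.2]
opening: 0.0535
grip_force: 42.5
```

Call:
servo_tool --increments '[[[4.5,0,0,0.1,0],[4.5,0,0,0.2,0],[4.5,0,0,0.2,0],[4.5,0,0,0.2,0]]]'

```text
t: 9.0
tool_pos: [0.4618, -0.239, 0.026]
tool_rot: [-0.34, -3.122, -0.001]
contact_force: [-5.6, 3.1, 10.7]
opening: 0.0532
grip_force: 43.8
```

Contact is at the expected height. I'll ease off, open slightly, then retreat.

Call:
servo_tool --increments '[[[4.5,0,0,-0.1,0],[4.5,0,0,-0.15,0],[6.0,0,0,-0.15,0],[7.0,0,0,-0.15,0],[8.0,0,0,-0.15,0]]]'

```text
t: 9.5
tool_pos: [0.4615, -0.2387, 0.0256]
tool_rot: [-0.34, -3.123, -0.0]
contact_force: [-0.5, -0.4, 0.5]
opening: 0.0795
grip_force: 0.0
```

Call:
servo_tool --increments '[[[8.5,0,0,0,0],[8.5,0,0,0,0],[8.5,0,0,0,0],[8.5,0,0,0,0]]]'

```text
t: 9.9
tool_pos: [0.4616, -0.2388, 0.0258]
tool_rot: [-0.34, -3.123, 0.0]
contact_force: [-0.1, -0.1, 0.6]
opening: 0.0852
grip_force: 0.0
```

Call:
servo_tool --increments '[[[8.5,0,0,-1.5,0],[8.5,0,0,-4,0],[8.5,0,0,-8,0],[8.5,0,0,-12,0],[8.5,0,0,-15,0]]]'

```text
t: 10.4
tool_pos: [0.4624, -0.2393, 0.1801]
tool_rot: [0.34, 3.119, -0.003]
contact_force: [-0.0, -1.2, -0.5]
opening: 0.085
grip_force: 0.0
```

Call:
servo_tool --increments '[[[8.5,0,0,-2,0],[8.5,0,0,-4,0],[8.5,0,0,-4,0],[8.5,0,0,-4,0]]]'

```text
t: 10.8
tool_pos: [0.4617, -0.2389, 0.2164]
tool_rot: [0.34, 3.122, -0.001]
contact_force: [-0.8, 0.5, -0.6]
opening: 0.0851
grip_force: 0.0
```

```bash
python3 w.py w3
```

```text
10.85 [ 0.4612 -0.2385  0.2152] [[-0.977, 0.215, -0.001], [0.215, 0.977, 0.0], [0.001, 0.0, -1.0]] [-0.62 -0.18  1.89 -0.    1.43 -1.97] [ 0.39  -0.222  0.34 ] [ 0.28 -0.06 -0.96]
proj (np.float64(576.4965092780405), np.float64(142.22535982838485)) (np.float64(601.6618919785705), np.float64(145.30447458425832)) tool delta cm [ 5.14 21.85 11.03]
```

View pics/w3.png

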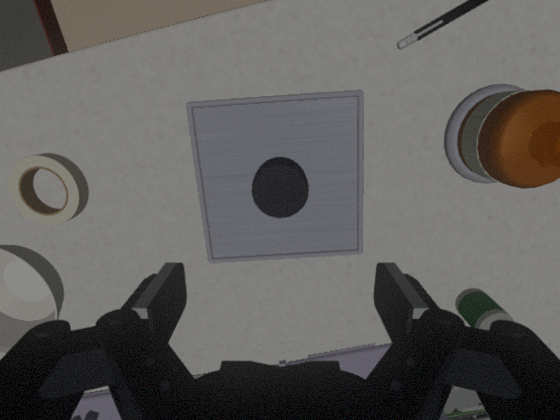

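The cap stands upright in the middle of the tray at (280,187). The jar, now open, is at right (525,138), and the gripper is clear of everything.

```bash
python3 -c "
from station import ctrl;print(ctrl.finish_job())"
```

```text
the job is handed in; nothing more can be done
None
```

I twisted the squat jar's cap free, lifted it off and set it down upright in the middle of the steel tray. I never touched the tall jar or the purple look-alikes, and I handed the job in at about 10.9 s.

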